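# Put the partition back in the cedar sweets box and close it

### The arm

A 6-joint arm with a two-finger parallel gripper is mounted at the origin on the work surface. World frame = base frame: x ahead of the robot, y to its left, z up, the work surface at z = 0. Lengths are in mm, angles in rad, forces in N, time in s.
With the tool pointing down it reaches from about 275 to 775 mm from the base axis. Payload 14.6 kg.
Tool frame: the origin (TCP) lies at the very end of the fingers, on their centre line; the grasp point (between the pads) lies 19 mm behind it; z points along the fingers, y is the line along which they close (so a half turn about z gives the same grasp; the last joint's range is limited). The gripper opens to 85 mm and grips with 20 to 120 N. Pads are 22 mm wide; open, the fingers measure 114 mm over their backs; the gripper's body (76 mm by 85 mm) begins 54 mm behind the grasp point. The pads swing forward as they close: fully open they stand 13 mm farther back than shut.
Start: joints at [-1.28, 0.263, -0.048, 1.259, 0, 1.415], TCP at [226.364, -473.696, 231.278] pointing down, gripper open.
Joint ranges: [-2.65, 2.65], [-0.89, 1.7], [-1.18, 1.37], [-2.13, 2.11], [-1.35, 1.29], [-3.14, 3.14]. Speed limits (rad/s): [1.89, 1.89, 2.57, 2.79, 3.14, 3.14].

### API

Orientations are given as a rotation vector (axis times angle).
In Python, from cell import ctrl gives the robot as it stands.
- The arm moves only by the tool send_rows, never from a script. Its argument "targets" is one flat list of numbers, 7 for each row, row after row: the shift along the tool's x, y, z in m, then the turn, a rotation vector about the tool's x, y, z in rad, then the finger opening in m, from 0 to 0.0854. In form: [tx, ty, tz, wx, wy, wz, claw, tx, ty, tz, wx, wy, wz, claw, ...]. A call has 1 to 20 rows; each row shifts and turns the commanded pose from where the row before left it, along the tool's axes as they then stand; what a row does not reach is not made up. A row lasts 1/8 s, in which the tool goes at most 62.5 mm and 10.7 degrees, less where a joint would pass 70% of its speed; a pose out of reach is approached as far as the arm can. A call with a gripper value outside its range is refused whole. The fingers move at their own pace and stop on an object; "force" is the grip in N (left out, the last holds). Time passes only in rows, so rows that do not move let the fingers close. It gives the time, the measured TCP pose, the force, the opening and the grip force at its end, in the units of the state.
- ctrl.observe(): the state, without advancing time (a new reading comes with each control period).
- ctrl.capture(name): name is "scene" or "top" or "wrist"; returns (picture, depth): 400x640x3 uint8, blue, green, red; 400x640 float32, mm along the optical axis (not along the pixel's ray), 0 where there is no reading.
- ctrl.camera_model(name): a dict with "intrinsics" (3x3 intrinsics, pixels), "dist" ([k1, k2, p1, p2, k3] as OpenCV has them; the pictures are not rectified), "world_to_cam" (4x4, takes a point from world to camera coordinates). Camera axes: x right, y down, z forward; pixel columns grow to the right and rows downward; lengths in mm; the calibration is good to about 2 mm. A picture is of the moment at which its call begins: read the wrist's pose just before it. camera_model takes no time and is no camera call; for the wrist camera it gives the pose at the moment of the call.
- ctrl.finish_job(): hands the job in; it is judged then, once.
The state is a dict: "time_s": time; "q": joint angles; "qd": joint speeds; "joint_torque": joint torques, N m; "tcp_pos": TCP position; "tcp_rot": TCP orientation; "wrist_force": force on the tool from outside, world axes, zero at the start; "moment": the same for the moment, N m; "grip_width": finger opening in mm; "gripper_force": force on a finger pad.
Only numpy, scipy, OpenCV 4.12 (cv2) and the standard library are available. Lean on these libraries where they do the work, as an engineer would, in place of code of your own. Each camera call takes 0.05 s, during which the arm holds its last target. There are 200 camera calls.

### The job

The cedar sweets box is to be put away: take its washed rectangular partition board from the drying rack and stand it upright across the box in the middle pair of grooves, down on the box floor, then put the fitted lid on so that it sits flush all round. Lower the board and the lid into place rather than dropping them, and leave the plates in the rack and everything else on the shelf where it stands.

Things in the scene. Friction and masses are not known exactly. Their poses are not given: they have to be found in the camera images.
- box: open cedar sweets box, fixed: 190 (its x) x 124 (its y) x 76 mm high. Origin: centre of its underside; z up. Floor 9 mm, end walls 10 mm, long side walls 13 mm thick; inside 170 x 98 mm, 67 mm deep. Each long side wall has three upright grooves in its inner face, at its x = -45, 0 and +45 mm, facing in pairs: a board can stand across the box (along its y) in each pair
- groove (a point): middle of the middle groove pair, at rim height: 76 mm above the shelf, 67 mm above the box floor. Axes as the box: x along its length, y along the board to stand here. Grooves: 12 mm wide, mouths eased to 20 mm over the top 8 mm, open at the top, 8 mm deep into each side wall, running down to the floor; 114 mm from groove bottom to groove bottom
- partition_center (a point): the partition: plain cedar board 8 mm thick (its x), 108 mm long (its y), 60 mm high (its z), about 60 g, loose. Starts upright on its long edge in one of the rack's three places (the only rectangular board there), its lower edge 16 mm above the shelf. This point: its centre, 30 mm below its top edge. On the box floor its top is 7 mm below the rim
- lid_grip (a point): the lid: cedar board 190 (its x) x 124 (its y) x 8 mm, about 160 g, loose, flat on the shelf at first. Grip bar on top across its middle: 14 mm thick (its x), 84 long (its y), 26 high. This point: the bar's centre, 13 mm above the board's top, 21 above its under face, 29 above the battens' underside; 97 mm above the shelf when the box is closed. Either end fits either end
- lid: the lid again; origin on its middle, at the level of the underside of its two battens, on which it stands on the shelf. Battens, below the board: 10 mm thick, 93 mm long (along y), 8 mm high, outer faces at x = +-82.5 mm; they fit inside the box with 2.5 mm play all round
- partition: the partition again; origin at the middle of its lower edge, axes as above
- rack: bamboo drying rack, fixed: 190 (its x) x 90 (its y) x 58 mm high, left or right of the box, the lid on the other side. Origin: centre of its underside. Rails along x at y = +-32 mm, 14 mm wide, 16 mm high, with 8 mm dowels making three places at x = -56, 0, +56 mm, 12 mm wide, for things parallel to its y. Nothing between y = -25 and +25 but low end bars
- plate1: round dark lacquer plate, 96 mm across, 9 mm thick, standing on edge in the rack, top 105 mm above the shelf; leave. Origin: its lower middle, 16 mm above the shelf; its disc's axis is its x
- plate2: second plate, the same as the first; leave
- burner: three-legged bronze incense burner with two ears, 108 mm wide over them, 95 mm high; leave. Origin: centre of its underside
- scoop_case: bamboo scoop case with stopper, lying, 210 mm long (its x), 30 mm thick; leave. Origin: below its middle
- cup: small iron-glazed sake cup, 62 mm across, 50 mm high; leave. Origin: centre of its underside
- bowl: tea bowl, 120 mm across, 75 mm high; leave. Origin: centre of its underside
- caddy: round lacquer tea caddy, 68 mm across, 67 mm high; leave. Origin: centre of its underside
Mind the look-alikes: they are no part of the job. What is meant by the partition is not purple, and is the larger of those in its own colour. Leave any purple look-alike of the box alone.

How it is judged (in metres and radians):
On the way:
1. the partition stands in the middle grooves, down on the box floor, with the lid still off (x of partition_center in the frame of box between -0.005 and 0.005 m and y of partition_center in the frame of box between -0.006 and 0.006 m and z of partition_center in the frame of box between 0.0355 and 0.0425 m and angle between the x axis of partition_center and the x axis of box, either way round below 0.1 rad and angle between partition_center's own z axis and vertical below 0.1 rad and horizontal distance between lid_grip and box above 0.1 m), for 0.2 s.
At the end, for the whole second after the job is handed in: The partition stands upright across the box in the middle pair of grooves, on the box floor (within 5 mm along the box, 6 mm across, 3.5 mm in height, 0.1 rad), and the lid lies level on the rim (within 6 mm sideways, 3.5 mm in height, 0.08 rad in yaw, 0.04 rad in tilt), both released and at rest (x of partition_center in the frame of box between -0.005 and 0.005 m and y of partition_center in the frame of box between -0.006 and 0.006 m and z of partition_center in the frame of box between 0.0355 and 0.0425 m and angle between the x axis of partition_center and the x axis of box, either way round below 0.1 rad and angle between partition_center's own z axis and vertical below 0.1 rad and x of lid_grip in the frame of box between -0.006 and 0.006 m and y of lid_grip in the frame of box between -0.006 and 0.006 m and z of lid_grip in the frame of box between 0.0935 and 0.1005 m and angle between the x axis of lid_grip and the x axis of box, either way round below 0.08 rad and angle between lid_grip's own z axis and vertical below 0.04 rad and linear speed of each of partition, lid below 0.02 m/s and contact force between the fingers and lid below 0.1 N); the robot touches nothing.
It fails at once if the partition was dropped into the box (falling free faster than 0.45 m/s) (horizontal distance between partition_center and box below 0.08 m and height (world z) of partition_center below 0.16 m and linear speed of partition above 0.45 m/s and contact force between the fingers and partition below 0.05 N).
It fails at once if the lid was dropped onto the box (falling free faster than 0.45 m/s) (horizontal distance between lid_grip and box below 0.08 m and height (world z) of lid_grip below 0.22 m and linear speed of lid above 0.45 m/s and contact force between the fingers and lid below 0.05 N).
It fails at once if a plate in the rack was disturbed (moved over 20 mm) (distance of any of plate1, plate2 from where it was at the start of the episode above 0.02 m).
It fails at once if something else on the shelf was disturbed (moved over 20 mm) (distance of any of burner, scoop_case, cup, bowl, caddy from where it was at the start of the episode above 0.02 m).
It also fails if it takes over 67 s, if anything falls off the work surface, if the arm or the gripper's body presses on something with over 40 N, if the wrist force passes 120 N, or if a joint passes its speed limit or range.

## Working session

There is one attempt and no reset: what is moved stays moved. The work goes in short steps, Python scripts to look and compute and a tool call to move; the robot and the scene stay as the last step left them, time stands still between calls to the robot, and variables do not carry over. Pictures are saved under pics/ and viewed, at most 12 in all, crops included, and the job is handed in when it is done.

Besides the shell and the picture viewer there is one more tool, called after "Request:" by a JSON object that holds its "api" and its "payload", one argument or row to a line. send_rows: Moves the arm, as the interface text tells. Its arguments: {"type":"object","properties":{"targets":{"type":"array"},"force":{"type":"number"}},"required":["targets"]}

```bash
mkdir -p pics; ls
python3 - <<'E'
from cell import ctrl
import cv2,numpy as np
print(ctrl.observe())
for n in("scene","top"):
    p,d=ctrl.capture(n); np.savez(n+".npz",p=p,d=d); cv2.imwrite(f"pics/{n}0.png",p)
    m=ctrl.camera_model(n); print(n,{k:np.round(v,3).tolist() for k,v in m.items()}, (d>0).mean())
E
```

```text
pics
{'time_s': 0.0, 'q': array([-1.28028202e+00,  2.63538583e-01, -4.89045041e-02,  1.25938329e+00,
       -2.69266537e-05,  1.41550172e+00]), 'qd': array([-0.00139124, -0.00177704, -0.00123855, -0.00044109,  0.00110642,
       -0.00018035]), 'joint_torque': array([ 5.00896640e-04, -6.37623739e+01,  3.84567690e+01,  1.37103008e-02,
       -7.47881245e-05, -3.58712134e-05]), 'tcp_pos': array([ 226.29125843, -473.44720117,  230.82887421]), 'tcp_rot': array([-3.06286756e+00, -6.94263607e-01,  1.51459894e-04]), 'wrist_force': array([ 0.71749331, -0.22893959,  0.26767525]), 'moment': array([ 0.03326618,  0.0079826 , -0.00357901]), 'gripper_force': 0.0, 'grip_width': 85.58633508417849}
scene {'intrinsics': [[437.711, 0.0, 320.001], [0.0, 437.711, 203.136], [0.0, 0.0, 1.0]], 'dist': [0.006, 0.0, 0.0, 0.0, 0.0], 'world_to_cam': [[0.033, 0.999, 0.019, 29.098], [0.555, -0.003, -0.832, -223.927], [-0.831, 0.038, -0.555, 1626.403], [0.0, 0.0, 0.0, 1.0]]} 0.99594140625
top {'intrinsics': [[475.248, 0.0, 318.578], [0.0, 475.248, 202.701], [0.0, 0.0, 1.0]], 'dist': [-0.139, 0.0, 0.0, 0.0, 0.0], 'world_to_cam': [[0.025, -1.0, -0.006, -61.099], [-0.998, -0.025, -0.061, 511.418], [0.061, 0.007, -0.998, 1595.611], [0.0, 0.0, 0.0, 1.0]]} 0.9961640625
```

View pics/top0.png

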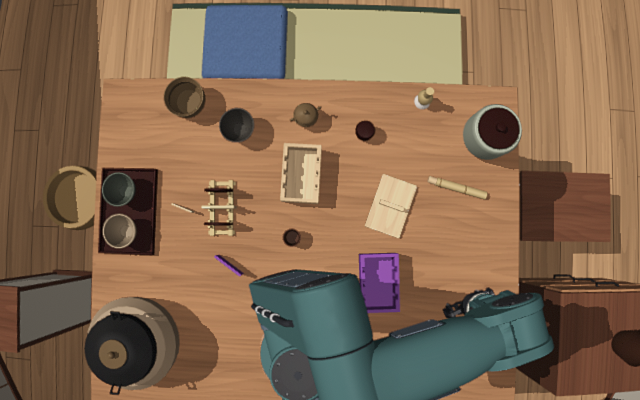

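View pics/scene0.png

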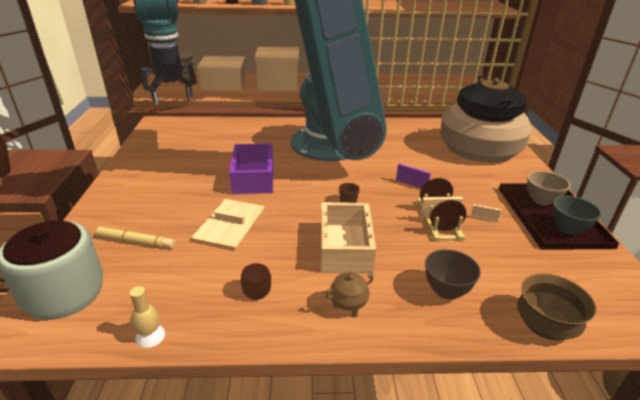

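The top view shows the rack at (220,207) with dark plates at (218,190) and (218,224), the box at (301,173), and the lid at (391,206) with its bar at (393,205). Candidates for the partition:
- Cedar board in the rack's middle place, top (215,207).
- Smaller cedar board lying outside the rack, top (183,208), scene (487,213).
- Purple board, top (229,264).

I choose the cedar board in the rack. The purple box at (379,282) is to be left alone.

```bash
cat > h.py <<'E'
import numpy as np,cv2
from cell import ctrl
def rays(m,uv):
    u=cv2.undistortPoints(np.float64(uv).reshape(-1,1,2),m["intrinsics"],np.float64(m["dist"])).reshape(-1,2)
    return np.c_[u,np.ones(len(u))]
def towc(m,P):
    T=np.linalg.inv(m["world_to_cam"]); return P@T[:3,:3].T+T[:3,3]
def onplane(m,uv,z):
    T=np.linalg.inv(m["world_to_cam"]); r=rays(m,uv)@T[:3,:3].T; c=T[:3,3]
    return c+r*((z-c[2])/r[:,2])[:,None]
def cloud(m,d):
    h,w=d.shape; v,u=np.mgrid[:h,:w]
    return towc(m,rays(m,np.c_[u.ravel(),v.ravel()])*d.reshape(-1,1)).reshape(h,w,3)
def project(m,P):
    M=np.asarray(m["world_to_cam"]); 
    return cv2.projectPoints(np.float64(P),cv2.Rodrigues(M[:3,:3])[0],M[:3,3],m["intrinsics"],np.float64(m["dist"]))[0].reshape(-1,2)
E
python3 - <<'E'
from h import *
m=ctrl.camera_model("top"); f=np.load("top.npz"); p,d=f["p"],f["d"]; C=cloud(m,d)
s=np.load("scene.npz")["p"]
a=cv2.resize(p[165:250,165:265],(600,510),interpolation=cv2.INTER_CUBIC)[:, :400]
a=cv2.resize(p[170:245,170:250],(400,375),interpolation=cv2.INTER_CUBIC); b=cv2.resize(s[165:240,400:480],(400,375),interpolation=cv2.INTER_CUBIC)
cv2.imwrite("pics/crop1.png",np.hstack([a,b]))
print("table z",np.median(C[300:330,200:230,2]))
def rect(name,x0,x1,y0,y1,zlo,zhi):
    S=C[y0:y1,x0:x1]; M=((S[...,2]>zlo)&(S[...,2]<zhi)); P=S[M]
    r=cv2.minAreaRect(np.float32(P[:,:2])); print(name,len(P),np.round(P.mean(0)),np.round(r[0]),np.round(r[1]),round(r[2],1))
rect("box",270,335,135,215,60,90)
rect("lid",355,425,165,245,8,25); rect("bar",355,425,165,245,32,60)
rect("rackthings",195,245,170,245,60,120); rect("middle",195,245,200,214,50,110);rect("rack",195,245,170,245,30,120)
for n,u,v in(("burner",306,115),("caddy",365,130),("bowl",236,124),("cup",291,237)): print(n,np.round(C[v,u]))
E
```

```text
table z 0.5352187411016303
box 657 [609.  15.  75.] [609.  14.] [125. 192.] 87.9
lid 1974 [ 509. -293.   16.] [ 514. -291.] [270. 238.] 1.2
bar 113 [ 509. -293.   42.] [ 509. -293.] [84. 14.] 72.0
rackthings 297 [491. 281.  87.] [491. 285.] [109. 133.] 86.5
middle 122 [490. 284.  73.] [489. 285.] [ 24. 110.] 1.7
rack 426 [494. 281.  75.] [490. 285.] [139. 109.] 2.9
burner [798.   0.  81.]
caddy [ 756. -197.   64.]
bowl [779. 245.  10.]
cup [394.  43.   5.]
```

View pics/crop1.png

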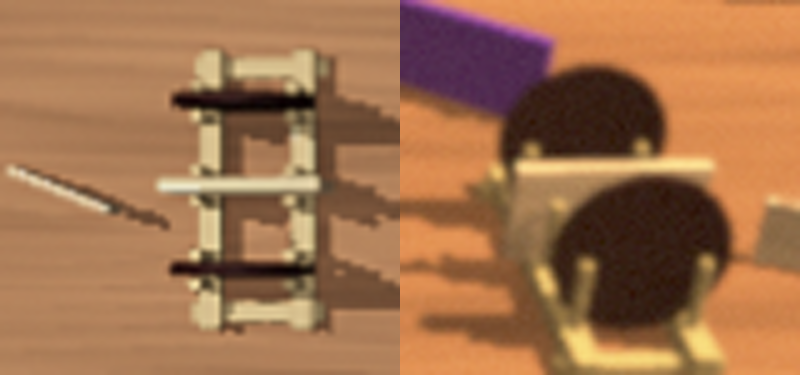

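The crop shows the cedar board in the rack's middle place, with its top edge spanning (158–320,185) in the left panel. The dark plates stand on both sides, at (245,100) and (245,268), so I'll narrow the fingers to fit between them. I move above it now.

Request:
{"api": "send_rows", "payload": {
  "targets": [0,0,0,0,0,-0.161,0.05,0,0,0,0,0,-0.161,0.05,0,0,0,0,0,-0.161,0.05,0,0,0,0,0,-0.161,0.05,0,0,0,0,0,-0.161,0.05,0,0,0,0,0,-0.161,0.05,0,0,0,0,0,-0.161,0.05,0.058,0.02,-0.003,0,0,0,0.05,0.058,0.02,-0.003,0,0,0,0.05,0.058,0.02,-0.003,0,0,0,0.05,0.058,0.02,-0.003,0,0,0,0.05,0.058,0.02,-0.003,0,0,0,0.05,0.058,0.02,-0.003,0,0,0,0.05,0.058,0.02,-0.003,0,0,0,0.05,0.058,0.02,-0.003,0,0,0,0.05,0.058,0.02,-0.003,0,0,0,0.05,0.058,0.02,-0.003,0,0,0,0.05,0.058,0.02,-0.003,0,0,0,0.05,0.058,0.02,-0.003,0,0,0,0.05,0.058,0.02,-0.003,0,0,0,0.05],
  "force": 40
}}

```text
time_s: 2.6
tcp_pos: [484.7, 281.7, 270.1]
tcp_rot: [2.219, 2.224, -0.0]
wrist_force: [0.9, -0.5, 0.9]
grip_width: 49.9
gripper_force: 0.0
```

Run:
```python
from h import *
o=ctrl.observe(); print(o["time_s"],o["q"],o["tcp_pos"],o["tcp_rot"],o["grip_width"])
m=ctrl.camera_model("wrist"); p,d=ctrl.capture("wrist"); np.savez("w1.npz",p=p,d=d,**{k:np.array(v) for k,v in m.items()}); cv2.imwrite("pics/w1.png",p)
C=cloud(m,d); M=(C[...,2]>66)&(C[...,2]<84)&(abs(C[...,0]-490)<18)&(abs(C[...,1]-285)<75)
P=C[M]; r=cv2.minAreaRect(np.float32(P[:,:2])); print(len(P),P.mean(0),r)
```

```text
2.6 [ 3.81249153e-01  3.18331660e-01  1.36469850e-01  1.38914269e+00
 -9.39594389e-05  1.94965287e+00] [484.65484054 281.73184027 270.08439189] [ 2.21877933e+00  2.22409439e+00 -3.58699460e-04] 49.869240004207164
752 [488.71696335 289.16497068  75.48814682] ((488.7991638183594, 286.26611328125), (7.946386814117432, 106.93375396728516), 1.5176925659179688)
```

View pics/w1.png

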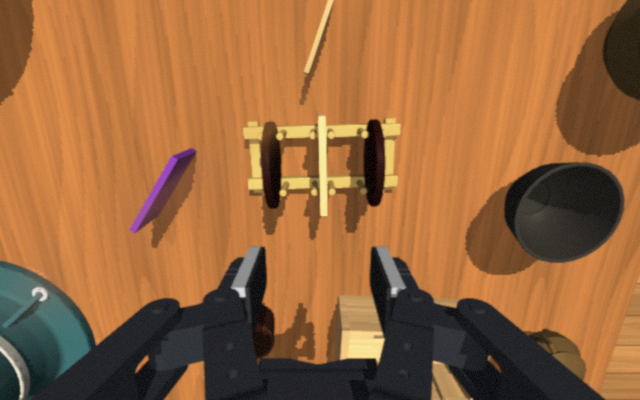

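The wrist view shows the board edge-on at (323,115)–(323,215), centred between plates at (271,165) and (375,163). It measures 8 x 107 mm, so the choice is confirmed. Its centre is at (488.8, 286.3), turned 1.5°.

Request:
{"api": "send_rows", "payload": {
  "targets": [0.0046,0.0041,0,0,0,-0.024,0.036,0,0,0.04,0,0,0,0.036,0,0,0.05,0,0,0,0.036,0,0,0.04,0,0,0,0.036,0,0,0.02,0,0,0,0.036,0,0,0,0,0,0,0.036]
}}

```text
time_s: 3.4
tcp_pos: [487.8, 282.8, 119.4]
tcp_rot: [-2.192, -2.249, 0.004]
wrist_force: [0.5, 0.4, 1.3]
grip_width: 36.1
gripper_force: 0.0
```

Request:
{"api": "send_rows", "payload": {
  "targets": [0.0035,0.001,0.015,0,0,0,0.036,0,0,0.02,0,0,0,0.036,0,0,0.02,0,0,0,0.036,0,0,0.016,0,0,0,0.036,0,0,0,0,0,0,0.036]
}}

```text
time_s: 4.03
tcp_pos: [489.2, 287.5, 48.6]
tcp_rot: [-2.192, -2.25, 0.002]
wrist_force: [-0.3, -0.2, 1.1]
grip_width: 36.3
gripper_force: 0.0
```

Request:
{"api": "send_rows", "payload": {
  "targets": [0,0,0,0,0,0,0.0,0,0,0,0,0,0,0.0,0,0,0,0,0,0,0.0,0,0,0,0,0,0,0.0,0,0,-0.01,0,0,0,0.0,0,0,-0.02,0,0,0,0.0,0,0,-0.03,0,0,0,0.0,0,0,-0.04,0,0,0,0.0,0,0,-0.04,0,0,0,0.0,0,0,-0.04,0,0,0,0.0,0,0,0,0,0,0,0.0],
  "force": 40
}}

```text
time_s: 5.4
tcp_pos: [490.6, 288.1, 232.6]
tcp_rot: [2.191, 2.249, 0.008]
wrist_force: [0.3, -0.7, -1.8]
grip_width: 6.9
gripper_force: 40.8
```

Request:
{"api": "send_rows", "payload": {
  "targets": [-0.039,0.011,0,0,0,0,0,-0.039,0.011,0,0,0,0,0,-0.039,0.011,0,0,0,0,0,-0.039,0.011,0,0,0,0,0,-0.039,0.011,0,0,0,0,0,-0.039,0.011,0,0,0,0,0,-0.039,0.011,0,0,0,0,0,-0.039,0.011,0,0,0,0,0,-0.039,0.011,0,0,0,0,0,-0.039,0.011,0,0,0,0,0,0,0,0,0,0,0,0,0,0,0,0,0,0,0]
}}

```text
time_s: 6.9
tcp_pos: [609.2, -99.0, 228.8]
tcp_rot: [-2.192, -2.249, 0.0]
wrist_force: [0.7, -0.6, -0.9]
grip_width: 7.2
gripper_force: 40.8
```

Run:
```python
from h import *
o=ctrl.observe(); print(o["time_s"],o["tcp_pos"],o["tcp_rot"],o["grip_width"],abs(o["qd"]).max())
m=ctrl.camera_model("wrist"); p,d=ctrl.capture("wrist"); np.savez("w2.npz",p=p,d=d,**{k:np.array(v) for k,v in m.items()}); cv2.imwrite("pics/w2.png",p)
C=cloud(m,d); M=(C[...,2]>70)&(C[...,2]<82)&(abs(C[...,0]-609)<115)&(abs(C[...,1]-15)<85)
P=C[M]; r=cv2.minAreaRect(np.float32(P[:,:2])); print("rim",len(P),P.mean(0),r)
```

```text
6.9 [609.23186259 -99.04620504 228.79870908] [-2.19195270e+00 -2.24914203e+00  4.37169788e-04] 7.2378668635231165 0.015585338586667469
rim 5882 [608.85013049 -14.11082051  75.23299609] ((606.9195556640625, 5.206050872802734), (105.29486083984375, 190.68072509765625), 88.03890228271484)
```

View pics/w2.png

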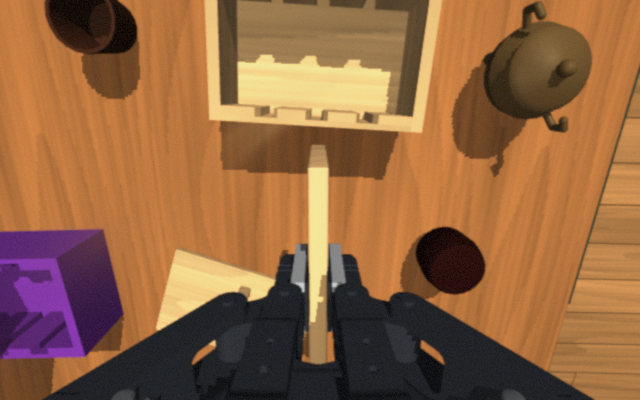

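The wrist view shows the near box wall at (215–425,115) with its grooves and the board held straight at (318,150–350). The far wall is cut off at the top, so I shift 45 mm to see the whole rim and align the yaw (box x axis at about -2°).

Request:
{"api": "send_rows", "payload": {
  "targets": [0.023,0,0,0,0,0.03,0,0.022,0,0,0,0,0.03,0,0,0,0,0,0,0,0,0,0,0,0,0,0,0]
}}

```text
time_s: 7.45
tcp_pos: [609.0, -54.1, 229.3]
tcp_rot: [2.257, 2.185, -0.0]
wrist_force: [0.2, -0.2, 0.1]
grip_width: 7.0
gripper_force: 40.8
```

```bash
cat > boxm.py <<'E'
from h import *
import sys
o=ctrl.observe(); t=o["tcp_pos"]; R=cv2.Rodrigues(o["tcp_rot"])[0]; print(o["time_s"],t,np.degrees(np.arctan2(R[1,0],R[0,0])),"tilt",R[:2,2],o["grip_width"])
m=ctrl.camera_model("wrist"); p,d=ctrl.capture("wrist"); cv2.imwrite(f"pics/{sys.argv[1]}.png",p)
C=cloud(m,d); M=(C[...,2]>71)&(C[...,2]<81)&(abs(C[...,0]-609)<115)&(abs(C[...,1]-15)<85)
P=C[M]; r=cv2.minAreaRect(np.float32(P[:,:2])); print("rim",len(P),P.mean(0),r)
np.save("rim.npy",P)
L=(C-t)@R   # tool coordinates; board: x long, y thin, z down
B=L[(abs(L[...,1])<9)&(L[...,2]<0)&(L[...,2]>-40)&(L[...,0]>15)&(L[...,0]<75)]
print("board tool xyz min/max",B.min(0),B.max(0),np.percentile(B[:,0],[95,99]),np.median(B[:,1:],0),len(B))
T=B[B[:,2]<np.percentile(B[:,2],30)+6]; print("slope y/x,z/x",np.polyfit(B[:,0],B[:,1],1),np.polyfit(B[:,0],B[:,2],1))
E
python3 boxm.py w3
```

```text
7.45 [608.98600583 -54.11374939 229.3439246 ] 88.13065078579511 tilt [ 0.00010281 -0.00021974] 7.046124304704109
rim 8837 [607.68954252  23.46670731  75.32956975] ((607.1251220703125, 14.497318267822266), (124.43646240234375, 190.60552978515625), 88.0244369506836)
board tool xyz min/max [ 15.00003918  -4.70799245 -27.21904701] [52.29400202  3.30596649 -0.25267765] [52.02962548 52.16937378] [ -0.87243216 -25.20060111] 2089
slope y/x,z/x [ 1.38574493e-04 -7.15052096e-01] [  0.14915757 -29.46225331]
```

View pics/w3.png

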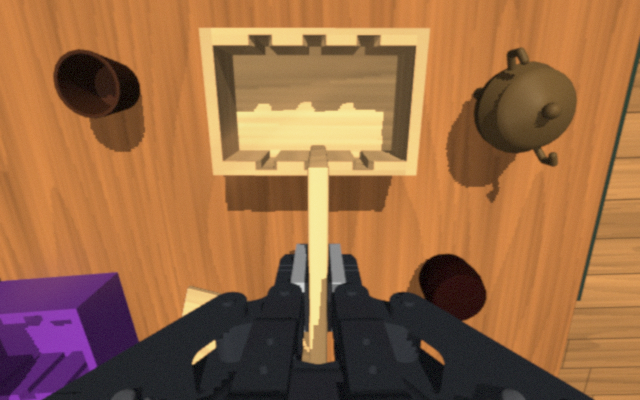

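The whole rim is now in view, with corners near (200,28), (430,28), (213,175) and (417,175) and the middle groove at (317,40). The box centre is (607.1, 14.5), yaw -2.0°. I move over the middle groove pair and go down to just above the rim.

Request:
{"api": "send_rows", "payload": {
  "targets": [0.035,-0.0017,0,0,0,0.002,0,0.0352,-0.0017,0,0,0,0,0,0,0,0.035,0,0,0,0,0,0,0.035,0,0,0,0,0,0,0.03,0,0,0,0,0,0,0,0,0,0,0,0,0,0,0,0,0,0]
}}

```text
time_s: 8.38
tcp_pos: [608.7, 15.6, 130.4]
tcp_rot: [2.261, 2.18, 0.001]
wrist_force: [0.4, -0.1, 0.3]
grip_width: 7.0
gripper_force: 40.8
```

Run:
```python
from h import *
o=ctrl.observe(); t=o["tcp_pos"]; R=cv2.Rodrigues(o["tcp_rot"])[0]; print(o["time_s"],t,np.degrees(np.arctan2(R[1,0],R[0,0])),R[:2,2])
w=R.T@(np.array([607.9,16.2,41.7])-t); print("tool shift mm",w)
m=ctrl.camera_model("wrist"); p,d=ctrl.capture("wrist"); cv2.imwrite("pics/w4.png",p)
```

```text
8.375 [608.73174966  15.55879261 130.43088796] 87.92143675194502 [ 0.00124344 -0.00017304]
tool shift mm [ 0.62195988 -0.96527402 88.72967285]
```

View pics/w4.png

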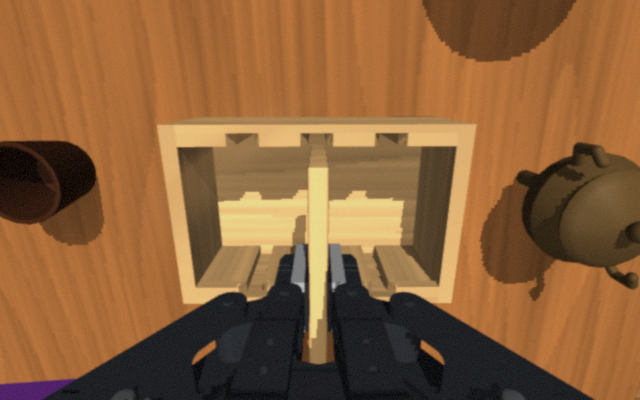

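The board's far end at (318,155) lines up with the far middle groove at (317,140). I lower it slowly.

Request:
{"api": "send_rows", "payload": {
  "targets": [0.0006,-0.001,0.012,0,0,0,0,0,0,0.012,0,0,0,0,0,0,0.01,0,0,0,0,0,0,0.01,0,0,0,0,0,0,0.01,0,0,0,0,0,0,0.01,0,0,0,0,0,0,0.01,0,0,0,0,0,0,0,0,0,0,0]
}}

```text
time_s: 9.43
tcp_pos: [606.8, 16.6, 54.4]
tcp_rot: [-2.26, -2.18, 0.001]
wrist_force: [-0.9, 0.2, -1.3]
grip_width: 7.7
gripper_force: 40.8
```

Request:
{"api": "send_rows", "payload": {
  "targets": [0,0,0.004,0,0,0,0,0,0,0.004,0,0,0,0,0,0,0.003,0,0,0,0,0,0,0,0,0,0,0]
}}

```text
time_s: 9.93
tcp_pos: [607.1, 16.6, 44.0]
tcp_rot: [-2.261, -2.181, 0.0]
wrist_force: [1.0, 0.6, 0.1]
grip_width: 7.4
gripper_force: 40.8
```

Request:
{"api": "send_rows", "payload": {
  "targets": [0,0,0.0015,0,0,0,0,0,0,0.0015,0,0,0,0,0,0,0,0,0,0,0]
}}

```text
time_s: 10.3
tcp_pos: [607.6, 16.5, 43.1]
tcp_rot: [2.26, 2.18, 0.002]
wrist_force: [-7.3, -0.2, 25.2]
grip_width: 7.1
gripper_force: 44.8
```

Floor contact felt (25 N). I ease off 1 mm, release, and rise.

Request:
{"api": "send_rows", "payload": {
  "targets": [0,0,-0.001,0,0,0,0,0,0,0,0,0,0,0.012,0,0,0,0,0,0,0.02,0,0,0,0,0,0,0.036,0,0,0,0,0,0,0.036,0,0,-0.02,0,0,0,0.036,0,0,-0.04,0,0,0,0.036,0,0,-0.05,0,0,0,0.036,0,0,-0.05,0,0,0,0.036,-0.03,0,-0.03,0,0,0,0.036,-0.03,0,0,0,0,0,0.036,0,0,0,0,0,0,0.036]
}}

```text
time_s: 11.8
tcp_pos: [605.1, -45.0, 232.3]
tcp_rot: [2.263, 2.178, 0.0]
wrist_force: [0.0, 0.1, -0.5]
grip_width: 36.0
gripper_force: 0.0
```

Run:
```python
from h import *
o=ctrl.observe(); print(o["time_s"],o["tcp_pos"],o["tcp_rot"])
m=ctrl.camera_model("wrist"); p,d=ctrl.capture("wrist"); cv2.imwrite("pics/w5.png",p)
C=cloud(m,d); near=(abs(C[...,0]-607)<115)&(abs(C[...,1]-15)<85)
P=C[near&(C[...,2]>72)&(C[...,2]<81)]; r=cv2.minAreaRect(np.float32(P[:,:2])); print("rim",r,P[:,2].mean())
a=np.radians(-1.98); c=np.array(r[0]); X=np.array([np.cos(a),np.sin(a)]); Y=np.array([-X[1],X[0]])
u=(C[...,:2]-c)@X; v=(C[...,:2]-c)@Y
B=(abs(u)<12)&(abs(v)<52)&(C[...,2]>50)&(C[...,2]<72)
z=C[...,2][B]; top=B&(C[...,2]>np.percentile(z,80)-3); print(B.sum(),np.percentile(z,[5,50,95])); print("u",np.percentile(u[top],[1,50,99]),"v",v[top].min(),v[top].max(),"z/v slope",np.polyfit(v[top],C[...,2][top],1),"u/v",np.polyfit(v[top],u[top],1))
```

```text
11.8 [605.08568672 -44.96401335 232.28177714] [2.26309538e+00 2.17843817e+00 2.50788211e-05]
rim ((607.1116943359375, 14.818546295166016), (124.43406677246094, 190.8026580810547), 87.91007995605469) 75.4149811358176
1118 [61.44400936 68.47296635 69.87324617]
u [-7.92903049 -0.83569072  8.30360438] v -51.88075120772877 51.985404641827635 z/v slope [-1.55978358e-03  6.85709683e+01] u/v [ 0.0008005  -0.65575088]
```

View pics/w5.png

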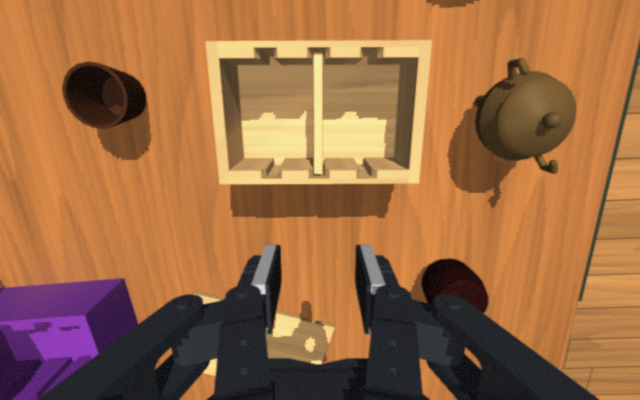

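The picture shows the board standing in the middle grooves, from (318,55) to (318,172). Its top is at about 68.6 mm, centred and parallel to the box. Next is the lid.

Request:
{"api": "send_rows", "payload": {
  "targets": [-0.047,-0.0156,0,0,0,0,0.036,-0.047,-0.0156,0,0,0,0,0.036,-0.047,-0.0156,0,0,0,0,0.036,-0.047,-0.0156,0,0,0,0,0.036,-0.047,-0.0156,0,0,0,0,0.036,-0.047,-0.0156,0,0,0,0,0.036,-0.047,-0.0156,0,0,0,0,0.036,0,0,0,0,0,0.14,0.036,0,0,0,0,0,0.14,0.036,0,0,0,0,0,0,0.036]
}}

```text
time_s: 13.1
tcp_pos: [484.4, -367.6, 231.9]
tcp_rot: [-2.541, -1.846, -0.0]
wrist_force: [0.1, 0.5, -0.2]
grip_width: 35.8
gripper_force: 0.0
```

Run:
```python
from h import *
o=ctrl.observe(); t=o["tcp_pos"]; R=cv2.Rodrigues(o["tcp_rot"])[0]; yaw=np.degrees(np.arctan2(R[1,0],R[0,0])); print(o["time_s"],t,yaw)
m=ctrl.camera_model("wrist"); p,d=ctrl.capture("wrist"); cv2.imwrite("pics/w6.png",p)
C=cloud(m,d); near=(abs(C[...,0]-509)<130)&(abs(C[...,1]+293)<130)
for n,a,b in(("board",12,22),("bar",38,48)):
    M=np.uint8(near&(C[...,2]>a)&(C[...,2]<b)); k,l,s,_=cv2.connectedComponentsWithStats(M); M=l==1+s[1:,4].argmax()
    P=C[M]; print(n,M.sum(),np.median(P[:,2]),cv2.minAreaRect(np.float32(P[:,:2])))
```

```text
13.1 [ 484.35218766 -367.59402603  231.86897057] 71.9738518493261
board 20928 15.52360301782241 ((508.5501708984375, -291.1964111328125), (124.1762924194336, 190.32400512695312), 71.54214477539062)
bar 1296 41.38403212252999 ((508.6722412109375, -291.3369140625), (84.0768051147461, 13.664735794067383), 71.5803451538086)
```

View pics/w6.png

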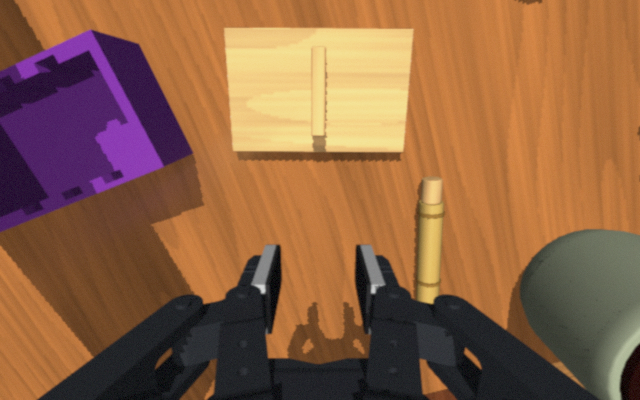

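The picture shows the lid at (320,90) with its bar at (319,47)–(319,136), already parallel to the fingers. Lid centre is (508.6, -291.3), axis 71.6°.

Request:
{"api": "send_rows", "payload": {
  "targets": [0.04,0,0,0,0,0.007,0.036,0.04,0,0,0,0,0,0.036,0,0,0.05,0,0,0,0.036,0,0,0.05,0,0,0,0.036,0,0,0.04,0,0,0,0.036,0,0,0.02,0,0,0,0.036,0,0,0,0,0,0,0.036]
}}

```text
time_s: 14.02
tcp_pos: [508.7, -291.3, 71.1]
tcp_rot: [-2.545, -1.838, 0.001]
wrist_force: [0.0, -0.2, -0.3]
grip_width: 35.8
gripper_force: 0.0
```

Request:
{"api": "send_rows", "payload": {
  "targets": [0,0,0.02,0,0,0,0.036,0,0,0.018,0,0,0,0.036,0,0,0.01,0,0,0,0.036,0,0,0,0,0,0,0.036,0,0,0,0,0,0,0.0,0,0,0,0,0,0,0.0,0,0,0,0,0,0,0.0,0,0,0,0,0,0,0.0],
  "force": 70
}}

```text
time_s: 15.02
tcp_pos: [509.7, -292.6, 25.3]
tcp_rot: [2.548, 1.835, 0.001]
wrist_force: [-0.7, 0.3, 6.1]
grip_width: 12.2
gripper_force: 69.2
```

Request:
{"api": "send_rows", "payload": {
  "targets": [0,0,-0.01,0,0,0,0,0,0,-0.02,0,0,0,0,0,0,-0.03,0,0,0,0,0,0,-0.04,0,0,-0.144,0,0,0,-0.05,0,0,-0.143,0,0,0,-0.03,0,0,0,0,0,0,0,0,0,0,0,0,0,0,0,0,0,0]
}}

```text
time_s: 16.02
tcp_pos: [508.9, -292.1, 203.7]
tcp_rot: [-2.261, -2.18, 0.0]
wrist_force: [0.0, 0.2, -1.5]
grip_width: 12.1
gripper_force: 68.6
```

Run:
```python
from h import *
o=ctrl.observe(); t=o["tcp_pos"]; R=cv2.Rodrigues(o["tcp_rot"])[0]; yaw=np.degrees(np.arctan2(R[1,0],R[0,0])); print(o["time_s"],t,yaw,R[:2,2],o["grip_width"])
m=ctrl.camera_model("wrist"); p,d=ctrl.capture("wrist"); cv2.imwrite("pics/w7.png",p)
C=cloud(m,d); L=(C-t)@R
M=(abs(L[...,2]-5)<14)&(abs(L[...,0])<80)&(abs(L[...,1])<115)&(L[...,0]>25)
P=L[M]; print(len(P),P.min(0),P.max(0)); A=np.c_[P[:,:2],np.ones(len(P))]; print("plane",np.linalg.lstsq(A,P[:,2],rcond=None)[0])
print("rect",cv2.minAreaRect(np.float32(P[:,:2])))
for n,s in(("far",[(y,P[abs(P[:,1]-y)<2][:,0].max()) for y in range(-80,81,20)]),):
    s=np.array(s); print(n,s.round(1).tolist(),np.polyfit(s[:,0],s[:,1],1))
for x in(30,45,58): q=P[abs(P[:,0]-x)<2][:,1]; print(x,q.min(),q.max())
```

```text
16.025 [ 508.88972486 -292.07651598  203.71933441] 87.93266795766402 [-0.0006095   0.00044775] 12.09616476541431
30516 [ 25.0017753  -96.06593906  -8.95971224] [63.5003176  94.41854057 14.20411292]
plane [7.94269373e-03 5.24392113e-04 9.36200730e+00]
rect ((44.25026321411133, -0.823516845703125), (190.48529052734375, 38.490623474121094), 89.99663543701172)
far [[-80.0, 63.3], [-60.0, 63.3], [-40.0, 63.2], [-20.0, 63.4], [0.0, 63.2], [20.0, 63.3], [40.0, 63.4], [60.0, 63.3], [80.0, 63.5]] [9.49821288e-04 6.33177494e+01]
30 -95.23017885840494 94.31865828890191
45 -95.63043540378827 94.25791499406797
58 -95.73977422102128 94.09199235629517
```

View pics/w7.png

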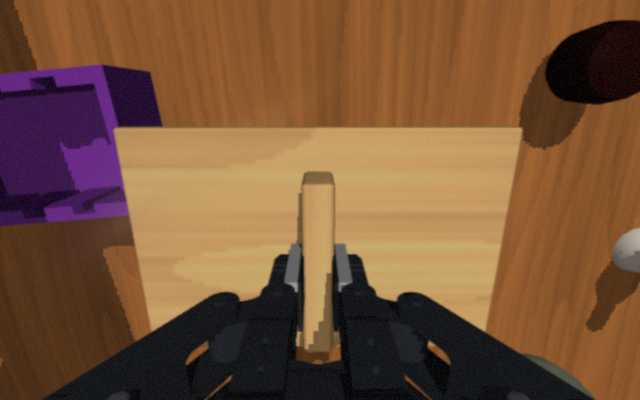

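The picture shows the lid hanging level, far edge at row 127 from (117,127) to (520,127), and square to the fingers. It sits 1.3 mm along and -0.8 mm across in the tool frame. I carry it over the box.

Request:
{"api": "send_rows", "payload": {
  "targets": [0.0386,0.011,0,0,0,0,0,0.0386,0.011,0,0,0,0,0,0.0386,0.011,0,0,0,0,0,0.0386,0.011,0,0,0,0,0,0.0386,0.011,0,0,0,0,0,0.0386,0.011,0,0,0,0,0,0.0386,0.011,0,0,0,0,0,0.0386,0.011,0,0,0,0,0,0,0,0.025,0,0,0,0,0,0,0.03,0,0,0,0,0,0,0.015,0,0,0,0,0,0,0,0,0,0,0,0,0,0,0,0,0,0]
}}

```text
time_s: 17.7
tcp_pos: [608.7, 12.9, 135.1]
tcp_rot: [2.261, 2.18, 0.001]
wrist_force: [0.3, 0.4, -0.9]
grip_width: 12.4
gripper_force: 68.5
```

Run:
```python
from h import *
for i in range(4):
    o=ctrl.observe(); t=o["tcp_pos"]; R=cv2.Rodrigues(o["tcp_rot"])[0]; print(o["time_s"],t,np.degrees(np.arctan2(R[1,0],R[0,0])),o["grip_width"],"shift",(R.T@(np.array([607.85,13.3,93.5])-t)).round(2))
    p,d=ctrl.capture("wrist")
```

```text
17.7 [608.66932764  12.9362938  135.05382283] 87.92503081975302 12.414458597997584 shift [ 0.34 -0.87 41.55]
17.75 [608.78282494  12.97353927 135.18880066] 87.92902973548925 12.255718222499784 shift [ 0.3  -1.   41.69]
17.8 [608.76187706  12.96517471 135.17394765] 87.92672868739045 12.371251893493925 shift [ 0.31 -0.98 41.67]
17.85 [608.68119232  13.01567947 135.06960855] 87.92991446494278 12.448720779640938 shift [ 0.26 -0.9  41.57]
```

Request:
{"api": "send_rows", "payload": {
  "targets": [0.0003,-0.0009,0.01,0,0,0,0,0,0,0.01,0,0,0,0,0,0,0.008,0,0,0,0,0,0,0.006,0,0,0,0,0,0,0.003,0,0,0,0,0,0,0,0,0,0,0]
}}

```text
time_s: 18.65
tcp_pos: [607.3, 13.5, 97.1]
tcp_rot: [-2.261, -2.181, 0.0]
wrist_force: [-0.2, -1.0, -1.2]
grip_width: 12.2
gripper_force: 68.7
```

Battens are inside the rim with no contact force. Last few millimetres.

Request:
{"api": "send_rows", "payload": {
  "targets": [0,0,0.0015,0,0,0,0,0,0,0.0015,0,0,0,0,0,0,0.001,0,0,0,0,0,0,0,0,0,0,0]
}}

```text
time_s: 19.15
tcp_pos: [607.4, 13.5, 93.3]
tcp_rot: [2.261, 2.181, 0.0]
wrist_force: [-1.0, 0.1, -0.5]
grip_width: 12.3
gripper_force: 68.9
```

Request:
{"api": "send_rows", "payload": {
  "targets": [0,0,0.001,0,0,0,0,0,0,0,0,0,0,0]
}}

```text
time_s: 19.4
tcp_pos: [607.4, 13.5, 93.3]
tcp_rot: [2.26, 2.181, 0.001]
wrist_force: [-5.4, 0.6, 13.9]
grip_width: 12.3
gripper_force: 70.7
```

Rim contact felt (14 N). I release, rise, and back off to check.

Request:
{"api": "send_rows", "payload": {
  "targets": [0,0,-0.0005,0,0,0,0,0,0,0,0,0,0,0.018,0,0,0,0,0,0,0.025,0,0,0,0,0,0,0.036,0,0,0,0,0,0,0.036,0,0,-0.015,0,0,0,0.036,0,0,-0.03,0,0,0,0.036,0,0,-0.05,0,0,0,0.036,-0.02,0,-0.05,0,0,0,0.036,-0.04,0,-0.01,0,0,0,0.036,-0.03,0,0,0,0,0,0.036,0,0,0,0,0,0,0.036]
}}

```text
time_s: 20.9
tcp_pos: [604.1, -78.2, 248.7]
tcp_rot: [2.263, 2.178, 0.001]
wrist_force: [0.2, 0.1, -0.2]
grip_width: 35.9
gripper_force: 0.0
```

Run:
```python
from h import *
o=ctrl.observe(); print(o["time_s"],o["tcp_pos"])
m=ctrl.camera_model("wrist"); p,d=ctrl.capture("wrist"); cv2.imwrite("pics/w8.png",p)
C=cloud(m,d); near=(abs(C[...,0]-607)<115)&(abs(C[...,1]-15)<90)
for n,a,b in(("lidtop",79,90),("bar",105,116)):
    P=C[near&(C[...,2]>a)&(C[...,2]<b)]; print(n,len(P),np.median(P[:,2]),cv2.minAreaRect(np.float32(P[:,:2])))
    if n=="lidtop": print(np.linalg.lstsq(np.c_[P[:,:2]-[607,15],np.ones(len(P))],P[:,2],rcond=None)[0])
```

```text
20.9 [604.08262828 -78.1754942  248.73110728]
lidtop 29468 83.534808656291 ((606.5907592773438, 13.969127655029297), (123.12146759033203, 190.52603149414062), 87.73799133300781)
[ 1.43596750e-04 -2.66867198e-04  8.35364296e+01]
bar 1846 109.38816933513868 ((606.3237915039062, 14.36793327331543), (83.51801300048828, 13.598247528076172), 88.17681884765625)
```

View pics/w8.png

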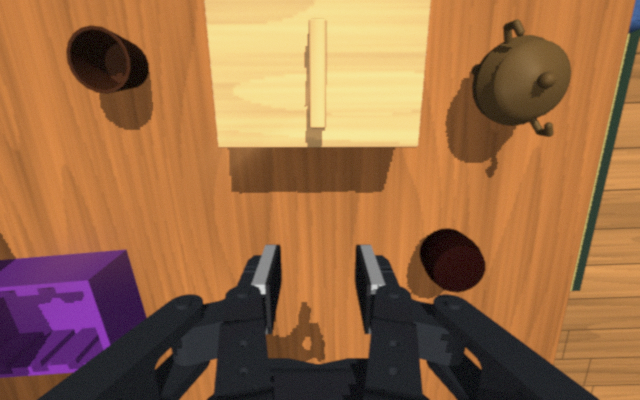

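The picture shows the lid on the box at (318,75), with its near edge at row 147. It measures level, with its top at 83.5 mm, and is within 1 mm of the box centre. The hand is clear, so I hand in.

```bash
python3 -c "
from cell import ctrl
print(ctrl.finish_job())"
```

```text
the job is handed in; nothing more can be done
None
```

The partition stands in the middle grooves on the box floor, the lid sits level on the rim within about 1 mm of the box centre, and the job was handed in about 21 s into the 67 s limit; no verdict was returned.

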